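Load the reagent tray of the blood-grouping analyser

TASK

Load the analyser's reagent tray: stand each of the two reagent packs and the two bottles in the holder of its own colour, fully down on the holder's floor, turning the packs so that their cut corner meets the cut corner of the pocket. Keep the reagents upright and set them down rather than dropping them, and leave the black-capped bottle and the tube rack where they stand.

Things in the scene. Friction and masses are not known exactly. Their poses are not given: they have to be found in the camera images.
- blue_pack_c (a point): Loose reagent pack with a blue lid, standing: white block 72 (its x) x 44 (its y) x 76 high, 0.16 kg, its +x +y upright corner cut off at 45 degrees by 26 mm along each side. Point: centre of the full outline, 38 mm above its underside; z up. Grip it by the two long faces (y = +-22 mm); the cut one is flat from x = -36 to +10 mm. Any direction at the start.
- yellow_pack_c (a point): Loose reagent pack with a yellow lid, standing: white block 72 (its x) x 44 (its y) x 76 high, 0.16 kg, its +x +y upright corner cut off at 45 degrees by 26 mm along each side. Point: centre of the full outline, 38 mm above its underside; z up. Grip it by the two long faces (y = +-22 mm); the cut one is flat from x = -36 to +10 mm. Any direction at the start.
- green_bottle_c (a point): Loose round white reagent bottle with a green screw cap, standing: body 42 mm in diameter up to 50 mm, then a shoulder and a 32 mm cap, 76 mm high in all, 0.11 kg. Point: on its axis, 38 mm above its underside; z up.
- red_bottle_c (a point): Loose round white reagent bottle with a red screw cap, standing: body 42 mm in diameter up to 50 mm, then a shoulder and a 32 mm cap, 76 mm high in all, 0.11 kg. Point: on its axis, 38 mm above its underside; z up.
- blue_holder_in (a point): Blue holder, fixed in the white tray: pocket 83 (x) x 55 (y) mm inside, 14 mm deep, 4 mm walls, its +x +y corner cut off by a 45-degree wall; 5.5 mm play all round a pack, which sinks in only with its cut corner there. Point: centre of the pocket floor, 10 mm above the bench. Seated pack: its x, y along the holder's x, y, its centre 38 mm above this point.
- yellow_holder_in (a point): Yellow holder, fixed in the white tray: pocket 83 (x) x 55 (y) mm inside, 14 mm deep, 4 mm walls, its +x +y corner cut off by a 45-degree wall; 5.5 mm play all round a pack, which sinks in only with its cut corner there. Point: centre of the pocket floor, 10 mm above the bench. Seated pack: its x, y along the holder's x, y, its centre 38 mm above this point.
- green_holder_in (a point): Green holder, fixed in the tray: round cup 58 mm inside, 14 mm deep, 4 mm wall. Point: centre of its floor, 10 mm above the bench; a seated bottle's centre is 38 mm above it. The four holders stand two by two, 109 mm apart, x and y along the sides of the tray (246 x 244 mm, rim 12 mm high, low handle at its -x side).
- red_holder_in (a point): Red holder, fixed in the tray: round cup 58 mm inside, 14 mm deep, 4 mm wall. Point: centre of its floor, 10 mm above the bench; a seated bottle's centre is 38 mm above it. The four holders stand two by two, 109 mm apart, x and y along the sides of the tray (246 x 244 mm, rim 12 mm high, low handle at its -x side).
- black_bottle_c (a point): Loose bottle of the same form with a black cap, not part of the job; no holder is meant for it: leave it standing where it is. Point: on its axis, 38 mm above its underside. (All other equipment stands farther off, beyond 0.72 m ahead or 0.55 m to either side of the robot.)
- tube_rack_c (a point): Loose grey rack with six lilac-capped sample tubes, 70 (x) x 46 (y) x 74 mm high, 0.25 kg, not part of the job: leave it standing where it is. Point: on its mid axis, 38 mm above the bench.

How it is judged:
At the end, for the whole second after the job is handed in: Each pack and bottle is at rest in the holder of its own colour: centred within 13 mm, underside within 5 mm of the pocket floor, upright within 0.12 rad, packs aligned with the pocket within 0.35 rad; the black-capped bottle and the tube rack stand within 20 mm of where they were (horizontal distance between blue_pack_c and blue_holder_in below 0.013 m and z of blue_pack_c in the frame of blue_holder_in between 0.033 and 0.043 m and angle between each of blue_pack_c, yellow_pack_c, green_bottle_c, red_bottle_c, black_bottle_c, tube_rack_c's own z axis and vertical below 0.12 rad and linear speed of each of blue_pack, yellow_pack, green_bottle, red_bottle below 0.02 m/s and angle between the x axis of blue_pack_c and the x axis of blue_holder_in, either way round below 0.35 rad and horizontal distance between yellow_pack_c and yellow_holder_in below 0.013 m and z of yellow_pack_c in the frame of yellow_holder_in between 0.033 and 0.043 m and angle between the x axis of yellow_pack_c and the x axis of yellow_holder_in, either way round below 0.35 rad and horizontal distance between green_bottle_c and green_holder_in below 0.013 m and z of green_bottle_c in the frame of green_holder_in between 0.033 and 0.043 m and horizontal distance between red_bottle_c and red_holder_in below 0.013 m and z of red_bottle_c in the frame of red_holder_in between 0.033 and 0.043 m and distance of each of black_bottle_c, tube_rack_c from where it was at the start of the episode below 0.02 m); the robot touches nothing.
It fails at once if a reagent pack or bottle is tipped more than 35 degrees from upright (angle between any of blue_pack_c, yellow_pack_c, green_bottle_c, red_bottle_c's own z axis and vertical above 0.61 rad).
It fails at once if a reagent pack or bottle is dropped or thrown (faster than 0.8 m/s out of the fingers: a fall of over 30 mm) ((contact force between the fingers and blue_pack below 0.02 N and linear speed of blue_pack above 0.8 m/s) or (contact force between the fingers and yellow_pack below 0.02 N and linear speed of yellow_pack above 0.8 m/s) or (contact force between the fingers and green_bottle below 0.02 N and linear speed of green_bottle above 0.8 m/s) or (contact force between the fingers and red_bottle below 0.02 N and linear speed of red_bottle above 0.8 m/s)).
It fails at once if the black bottle is shifted more than 20 mm or knocked over (distance of black_bottle_c from where it was at the start of the episode above 0.02 m or angle between black_bottle_c's own z axis and vertical above 0.5 rad).
It fails at once if the tube rack is shifted more than 20 mm or knocked over (distance of tube_rack_c from where it was at the start of the episode above 0.02 m or angle between tube_rack_c's own z axis and vertical above 0.5 rad).
It also fails if it takes over 109 s, if anything falls off the work surface, if the arm or the gripper's body presses on something with over 40 N, if the wrist force passes 120 N, or if a joint passes its speed limit or range.

ROBOT

A 6-joint arm with a two-finger parallel gripper is mounted at the origin on the work surface. World frame = base frame: x ahead of the robot, y to its left, z up, the work surface at z = 0. Lengths are in m, angles in rad, forces in N, time in s.
With the tool pointing down it reaches from about 0.3 to 0.875 m from the base axis. Payload 6.4 kg.
Tool frame: the origin (TCP) lies between the finger pads; the fingertips stand 14 mm ahead of it and the grasp point (between the pads) lies 5 mm behind it (tip_reach is the distance from the TCP to the fingertips, in m); y points along the fingers, z is the direction in which the jaws open and shut, and the axes are right-handed (so a half turn about y gives the same grasp; the last joint's range is limited). The gripper opens to 88 mm and grips with 3 to 60 N. Pads are 18 mm wide; open, the fingers measure 123 mm over their backs; the gripper's body (75 mm by 187 mm) begins 45 mm behind the grasp point.
Start: joints at [1.025, 0.181, 1.607, -0, 1.354, -0.206], TCP at [0.192, 0.542, 0.253] pointing down, gripper open.
Joint ranges: [-2.99, 2.99], [-0.89, 2.07], [0.3, 2.58], [-1.14, 4.28], [0, 2.63], [-3.12, 3.12]. Speed limits (rad/s): [2.57, 2.57, 3.01, 3.14, 3.14, 3.14].

INTERFACE

Orientations are given as a unit quaternion [w, x, y, z].
In Python, from plant import * gives the robot as it stands. Calls block until the motion is done:
- reach(position, orientation): joint-space move of the TCP to a pose.
- servo_line(position, attitude=None, rate=0.15): straight line of the TCP; attitude=None keeps the orientation; rate is the mean speed in m/s.
- move_j(angles): joint-space move.
- grip(opening, f_grip=None): opening from 0.0 (shut) to 1.0 (fully open); f_grip is the grip in N (None keeps the last); returns when the fingers have stopped.
- pause(seconds).
- ik(position, orientation): joint angles nearest the present ones, or None.
- get_obs(): the state.
- capture(name): name is "scene" or "top" or "wrist"; returns the picture (384x512x3 uint8, blue, green, red); there is no depth.
- calibration(name): a dict with "fx", "fy", "cx", "cy" (pixels), "R" (3x3) and "t" (3): a world point X has camera coordinates R X + t; the wrist camera has in their place "hand_eye" (4x4, takes a point from camera to tool coordinates, whose origin is the TCP and whose axes are the tool frame's). Camera axes: x right, y down, z forward; pixel columns grow to the right and rows downward; lengths in m; the calibration is good to about 2 mm. A picture is of the moment at which its call begins: read the wrist's pose just before it. calibration takes no time and is no camera call.
A pose or a line that the arm cannot do raises IKError and nothing moves.
- hand_in(): hands the job in, once; it reports no verdict.
The state is a dict: "time_s": time; "joint_positions": joint angles; "dq": joint speeds; "effort": joint torques, N m; "position": TCP position; "orientation": TCP orientation; "wrist_force": force on the tool from outside, world axes, zero at the start; "torque": the same for the moment, N m; "opening": opening from 0.0 (shut) to 1.0 (fully open).
Only numpy, scipy, OpenCV 4.12 (cv2) and the standard library are available. Lean on these libraries where they do the work, as an engineer would, in place of code of your own. Each camera call takes 0.05 s, during which the arm holds its last target. There are 200 camera calls.

## Working session

There is one attempt and no reset: what is moved stays moved. The work goes in short steps, each a Python script; the robot and the scene stay as the last script left them, time stands still between calls to the robot, and variables do not carry over. Pictures are saved under pics/ and viewed, about 12 in all and at most 16, crops included, and the job is handed in when it is done.

```bash
mkdir -p pics; ls; python3 - <<'E'
from plant import *
import cv2
for n in("top","scene"):
    cv2.imwrite(f"pics/{n}0.png",capture(n)); c=calibration(n); print(n,c)
print(calibration("wrist")); print(get_obs())
E
```

```text
pics
top {'fx': 387.53690682948127, 'fy': 387.53690682948127, 'cx': 257.88690047871773, 'cy': 189.06403879325967, 'R': array([[-8.83641136e-04, -9.99570482e-01,  2.92928449e-02],
       [-9.88521440e-01, -3.55238604e-03, -1.51038878e-01],
       [ 1.51078064e-01, -2.90900694e-02, -9.88093713e-01]]), 't': array([-0.05583805,  0.51809778,  0.81833748])}
scene {'fx': 426.28056815645965, 'fy': 426.28056815645965, 'cx': 248.3326619449164, 'cy': 186.8479120881763, 'R': array([[-0.68052361,  0.73249689, -0.01832806],
       [ 0.45634352,  0.40412899, -0.79273599],
       [-0.57326975, -0.54783945, -0.60928953]]), 't': array([ 0.3792324 , -0.16887781,  1.49018315])}
{'fx': 345.29714572422927, 'fy': 345.29714572422927, 'cx': 257.3745643787525, 'cy': 191.3002316602384, 'hand_eye': array([[-1.21020640e-04,  9.48063347e-01,  3.18081556e-01,
        -8.14630307e-02],
       [ 1.78037980e-04, -3.18081533e-01,  9.48063345e-01,
        -1.30669965e-01],
       [ 9.99999977e-01,  1.71365831e-04, -1.30296852e-04,
         7.91198497e-04],
       [ 0.00000000e+00,  0.00000000e+00,  0.00000000e+00,
         1.00000000e+00]])}
{'time_s': 0.1, 'joint_positions': array([ 1.02468856e+00,  1.81474726e-01,  1.60786907e+00,  6.66725093e-06,
        1.35382015e+00, -2.06285861e-01]), 'dq': array([-5.16920142e-05, -3.62652037e-03, -5.41249766e-03,  4.74494095e-04,
       -1.30360643e-04,  1.07457460e-03]), 'effort': array([ 5.07322820e-04, -4.34829104e+01, -3.42692363e+01,  7.04707182e-02,
        3.41030862e-02, -5.50899870e-05]), 'position': array([0.19139358, 0.54173418, 0.25191456]), 'orientation': array([-0.69640818,  0.69743986, -0.11977463,  0.11936216]), 'wrist_force': array([0.73607761, 1.11966251, 0.19012551]), 'torque': array([-0.03608333, -0.02569783, -0.02254107]), 'opening': 0.9999236545789876}
```

View pics/top0.png

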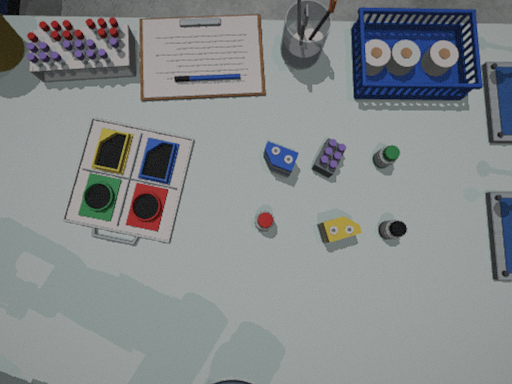

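View pics/scene0.png

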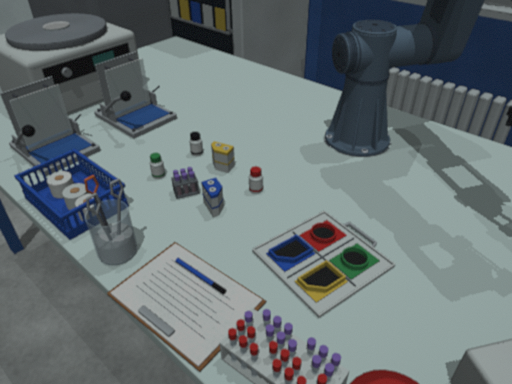

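The top view shows the tray at left (65–195, 120–245). To its right are the blue pack (281,158), rack (330,157), green (388,156), red (265,221) and black (395,230) bottles, and the yellow pack (340,229).

```bash
cat > h.py <<'E'
from plant import *
import cv2, numpy as np
from scipy.spatial.transform import Rotation as Ro
def cast(c,px,z):
    d=c['R'].T@np.array([(px[0]-c['cx'])/c['fx'],(px[1]-c['cy'])/c['fy'],1]); o=-c['R'].T@c['t']
    return (o+d*(z-o[2])/d[2])[:2]
def wcal():
    o=get_obs(); c=dict(calibration("wrist")); q=o['orientation']
    T=np.eye(4); T[:3,:3]=Ro.from_quat(np.r_[q[1:],q[0]]).as_matrix(); T[:3,3]=o['position']
    M=np.linalg.inv(T@c['hand_eye']); c['R'],c['t']=M[:3,:3],M[:3,3]; return c
HUE={'blue':(105,130),'yellow':(20,38),'green':(50,85),'red':(170,8)}
def mask(im,col,s=110,v=50):
    h=cv2.cvtColor(im,cv2.COLOR_BGR2HSV); a,b=HUE[col]; H=h[...,0]
    k=(H>=a)&(H<=b) if a<b else (H>=a)|(H<=b)
    return (k&(h[...,1]>s)&(h[...,2]>v)).astype(np.uint8)
def blobs(m,amin=60):
    cs,_=cv2.findContours(m,cv2.RETR_EXTERNAL,cv2.CHAIN_APPROX_NONE)
    return sorted([c for c in cs if cv2.contourArea(c)>amin],key=cv2.contourArea,reverse=True)
def Q(th): # tool y down, tool z (jaw) along world yaw th
    z=np.array([np.cos(th),np.sin(th),0]); y=np.array([0,0,-1.]); R=np.c_[np.cross(y,z),y,z]
    q=Ro.from_matrix(R).as_quat(); return np.r_[q[3],q[:3]]
E
python3 - <<'E'
from h import *
im=cv2.imread("pics/top0.png"); c=calibration("top")
for col in HUE:
    for b in blobs(mask(im,col)):
        (x,y),wh,a=cv2.minAreaRect(b)
        if 100<y<260 and 50<x<420: print(col,(round(x),round(y)),np.round(wh),"z.076",cast(c,(x,y),.076).round(3),"z.024",cast(c,(x,y),.024).round(3))
print('rack',cast(c,(330,153),.074),'black',cast(c,(399,229),.076))
cv2.imwrite("pics/t0c.png",cv2.resize(im[110:250,60:230],None,fx=4,fy=4,interpolation=2))
cv2.imwrite("pics/t0d.png",cv2.resize(im[130:250,240:420],None,fx=4,fy=4,interpolation=2))
print(get_obs()['orientation'],Q(0),Q(1.57))
E
```

```text
blue (158, 161) [32. 42.] z.076 [0.573 0.158] z.024 [0.585 0.17 ]
blue (279, 156) [33. 20.] z.076 [ 0.585 -0.1  ] z.024 [ 0.597 -0.105]
yellow (112, 151) [32. 42.] z.076 [0.594 0.257] z.024 [0.607 0.276]
yellow (342, 227) [21. 34.] z.076 [ 0.432 -0.23 ] z.024 [ 0.435 -0.243]
green (100, 197) [32. 43.] z.076 [0.495 0.277] z.024 [0.502 0.297]
green (392, 152) [13. 13.] z.076 [ 0.595 -0.345] z.024 [ 0.609 -0.365]
red (147, 207) [32. 43.] z.076 [0.475 0.179] z.024 [0.48  0.192]
red (265, 220) [14. 14.] z.076 [ 0.447 -0.069] z.024 [ 0.451 -0.071]
rack [ 0.59272686 -0.21075939] black [ 0.42846993 -0.35207738]
[-0.69640818  0.69743986 -0.11977463  0.11936216] [-0.5  0.5 -0.5  0.5] [-7.07106725e-01  7.07106725e-01 -2.81544031e-04  2.81544031e-04]
```

View pics/t0c.png

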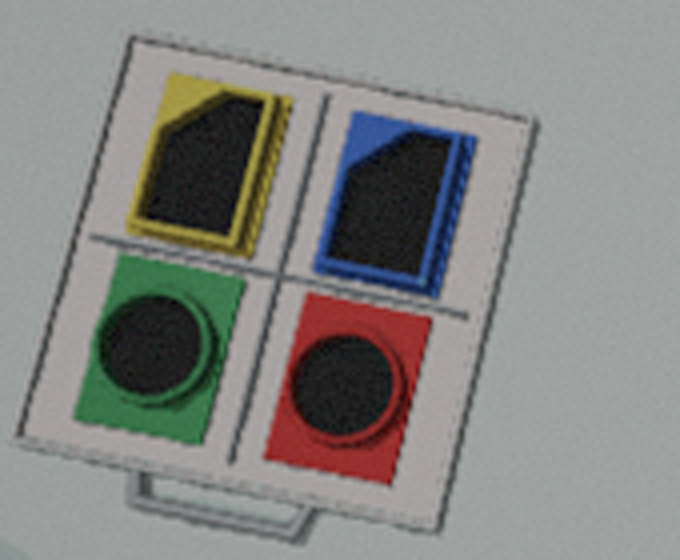

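View pics/t0d.png

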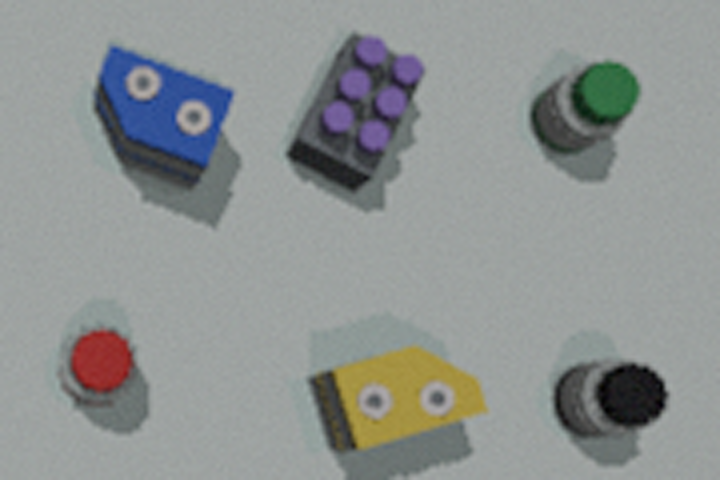

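Both pocket cut corners are at the image's upper left (+x+y), with a tray yaw of about −0.2. The blue pack's cut corner is at lower left (yaw ≈ 1.2) and the yellow's at upper right (yaw ≈ −1.3). Next I'll take wrist close-ups of the tray and the objects.

```bash
python3 - <<'E'
from h import *
import pickle
for n,p in(("tray",(.48,.22,.30)),("obj",(.46,-.21,.30))):
    reach(p,Q(np.pi/2)); pause(.3); c=wcal(); im=capture("wrist"); cv2.imwrite(f"pics/w_{n}.png",im); pickle.dump(c,open(f"w_{n}.pkl","wb"))
o=get_obs();print(o['time_s'],o['position'],o['joint_positions'].round(2))
E
```

```text
3.9833 [ 0.46019884 -0.20954867  0.29999373] [-0.66 -0.01  1.72  0.    1.44 -2.23]
```

View pics/w_tray.png

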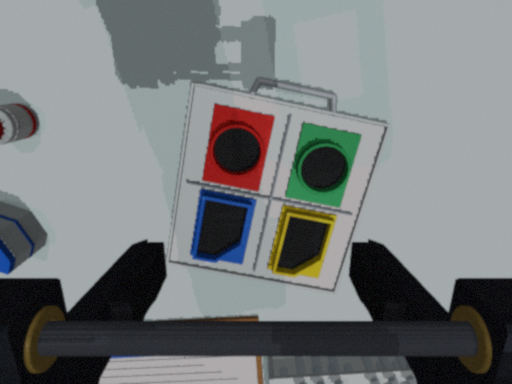

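View pics/w_obj.png

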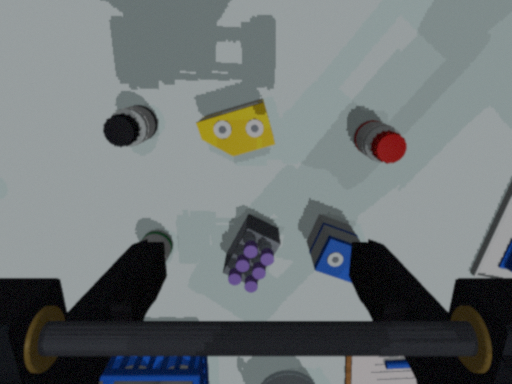

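The tray view is clear: red (237,150), green (323,168), blue (222,226) and yellow (303,242) holders. In the object view the fingers hide the blue pack and the green bottle, so I'll take one more view shifted in +x and process all of them together.

```bash
python3 - <<'E'
from h import *
import pickle
reach((.60,-.2,.32),Q(np.pi/2)); pause(.3); c=wcal(); im=capture("wrist"); cv2.imwrite("pics/w_obj2.png",im); pickle.dump(c,open("w_obj2.pkl","wb"))
ct=calibration("top"); it=cv2.imread("pics/top0.png")
def C(c,b,z): return np.array([cast(c,p[0],z) for p in b],np.float32)
def rect(P):
    (x,y),(w,h),a=cv2.minAreaRect(P); a=np.deg2rad(a)
    if w<h: w,h=h,w; a+=np.pi/2
    return np.round([x,y,w,h,a],4)
ims={'top':(it,ct)}
for n in('tray','obj','obj2'): ims[n]=(cv2.imread(f"pics/w_{n}.png"),pickle.load(open(f"w_{n}.pkl","rb")))
for n,(im,c) in ims.items():
    g=cv2.cvtColor(im,cv2.COLOR_BGR2HSV)[...,2]
    for col in HUE:
        for b in blobs(mask(im,col,120,60)):
            M=cv2.boundingRect(b); cx,cy=M[0]+M[2]/2,M[1]+M[3]/2
            w=cast(c,(cx,cy),.05)
            if not(.38<w[0]<.66 and -.4<w[1]<.32): continue
            if w[1]>.08: # holder: dark interior
                m=np.zeros(g.shape,np.uint8); cv2.drawContours(m,[b],-1,1,-1)
                d=blobs(((g<50)&(m>0)).astype(np.uint8))
                if d and col in('blue','yellow'): print(n,col,'pocket',rect(C(c,cv2.convexHull(d[0]),.024)))
                elif d: print(n,col,'cup',np.round(cv2.fitEllipse(C(c,d[0],.024)*1000)[:2],1))
            else:
                P=C(c,cv2.convexHull(b),.076)
                if col in('blue','yellow'): print(n,col,'pack',rect(P))
                else: print(n,col,'cap',np.round(cv2.fitEllipse(P*1000)[:2],1))
E
```

```text
top blue pocket [0.5888 0.1735 0.0793 0.0513 2.9359]
top blue pack [ 0.5843 -0.1     0.0704  0.044   1.2081]
top yellow pocket [0.6108 0.2799 0.0788 0.0512 2.9395]
top yellow pack [ 0.4321 -0.2303  0.0723  0.0424  1.8556]
top green cap [[ 595.1 -345. ]
 [  29.8   30.6]]
top red cup [[482.2 195.3]
 [ 52.1  53.3]]
top red cap [[447.7 -68.9]
 [ 30.5  31.2]]
tray blue pocket [0.5884 0.1741 0.0739 0.0515 2.935 ]
tray blue pack [ 0.598  -0.0688  0.0438  0.0159  2.91  ]
tray blue pack [ 0.5676 -0.0474  0.0548  0.0135  0.4445]
tray yellow pocket [0.6099 0.2794 0.0733 0.0494 2.938 ]
tray green cup [[505.6 301.6]
 [ 52.3  54.2]]
tray red cup [[483.4 196. ]
 [ 51.4  53.2]]
obj blue pack [ 0.5812 -0.1126  0.0481  0.0452  1.2041]
obj yellow pack [ 0.4346 -0.2316  0.0709  0.044   1.8504]
obj red cap [[449.5 -72. ]
 [ 31.2  33. ]]
obj2 blue pack [ 0.5871 -0.1017  0.0725  0.0441  1.2055]
obj2 yellow pack [ 0.4545 -0.2251  0.0609  0.0113  1.5699]
obj2 green cap [[ 597.4 -344.8]
 [  30.7   31.9]]
obj2 red cap [[451.5 -71.8]
 [ 31.9  35.2]]
```

View pics/w_obj2.png

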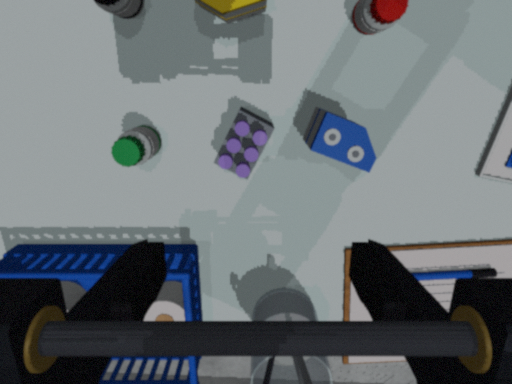

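All the estimates agree within about 2 mm, and the holder spacing comes out at 108–109 mm. I'll start with the blue pack.

```bash
cat > job.py <<'E'
from h import *
TY=-.2047; ZT=.19
C0=np.array([.54685,.2377]); rot=lambda a:np.array([[np.cos(a),-np.sin(a)],[np.sin(a),np.cos(a)]])
H={n:C0+.0545*rot(TY)@np.array(s) for n,s in dict(blue=(1,-1),yellow=(1,1),green=(-1,1),red=(-1,-1)).items()}
O=dict(blue=(.586,-.101,1.206),yellow=(.4335,-.231,-1.289),green=(.596,-.345,TY),red=(.4487,-.070,TY))
def transfer(n):
    pack=n in('blue','yellow'); zg=.040 if pack else .034; off=np.array([-.004 if pack else 0,0])
    x,y,a=O[n]; p=np.array([x,y])+rot(a)@off; h=H[n]+rot(TY)@off
    cand=[]
    for k in(1,-1):
        qa,qb=Q(a+k*np.pi/2),Q(TY+k*np.pi/2); ja,jb=ik(np.r_[p,zg],qa),ik(np.r_[h,zg],qb)
        if ja is None or jb is None: continue
        print(k,ja.round(2),jb.round(2)); cand.append((max(abs(ja[5]),abs(jb[5]))+.5*abs(ja[5]-jb[5]),k,qa,qb))
    _,k,qa,qb=min(cand,key=lambda t:t[0]); print('use',k)
    reach(np.r_[p,ZT],qa); servo_line(np.r_[p,zg],rate=.12); pause(.1)
    grip(0.,20); pause(.2); o=get_obs(); print('grip opening mm',o['opening']*88)
    servo_line(np.r_[p,ZT],rate=.12); servo_line(np.r_[h,ZT],qb,rate=.2); print('carry',get_obs()['opening']*88)
    servo_line(np.r_[h,zg+.035],rate=.12); servo_line(np.r_[h,zg+.0115],rate=.04); pause(.3)
    o=get_obs(); print('F',o['wrist_force'].round(1),o['position'].round(4))
    grip(.85); pause(.2); servo_line(np.r_[h,ZT],rate=.15); print('t',get_obs()['time_s'])
E
python3 - <<'E'
from job import *
transfer('blue')
E
```

```text
-1 [-0.38  0.49  1.68 -0.    0.97 -0.01] [ 0.09  0.52  1.64 -0.    0.98  1.87]
use -1
grip opening mm 43.93965999375704
carry 43.66681569808754
F [-0.1  0.2 -2.7] [0.5854 0.1741 0.0517]
t 16.275
```

```bash
python3 - <<'E'
from job import *
reach((.50,.20,.30),Q(-np.pi/2+.0)) if 0 else reach((.42,-.10,.25),Q(-np.pi/2))
im=capture("top"); cv2.imwrite("pics/t1.png",cv2.resize(im[100:260,50:420],None,fx=2,fy=2,interpolation=2))
E
```

```text
(no output)
```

View pics/t1.png

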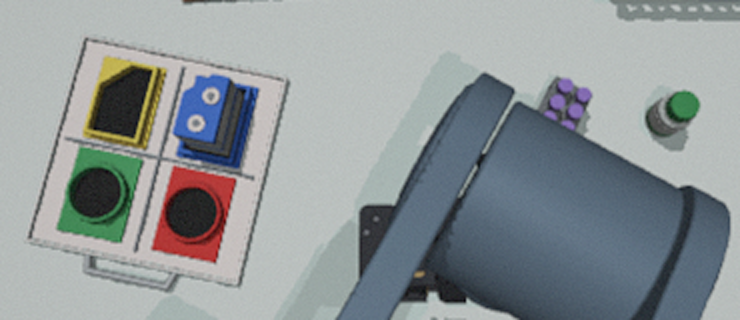

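The blue pack stands in the blue pocket with its cut corner at upper left. I'll move the other three.

```bash
python3 - <<'E'
from job import *
transfer('yellow'); transfer('red'); transfer('green')
reach((.44,.25,.30),Q(np.pi/2)) ; pause(.3)
import pickle
c=wcal(); im=capture("wrist"); cv2.imwrite("pics/w_end.png",im); pickle.dump(c,open("w_end.pkl","wb"))
reach((.40,-.1,.4),Q(np.pi/2)); reach((.192,.542,.253),np.array([-0.6964,0.6974,-0.1198,0.1194])); pause(.3)
it=capture("top"); cv2.imwrite("pics/t2.png",it)
for n,i,c in(("top",it,calibration("top")),("wr",im,c)):
  for col in HUE:
    for b in blobs(mask(i,col,120,60),50):
        P=np.array([cast(c,p[0],.086) for p in cv2.convexHull(b)],np.float32)*1000; r=cv2.minAreaRect(P)
        if .40<r[0][0]/1000<.68 and .1<r[0][1]/1000<.36: print(n,col,np.round(r[0],1),np.round(r[1],1),round(r[2],1),'target',(H[col]*1000).round(1))
print(get_obs()['time_s'])
E
```

```text
1 [-0.73  0.31  1.96 -0.    0.88 -1.01] [ 0.26  0.62  1.47 -0.    1.05 -1.11]
-1 [-0.73  0.31  1.96 -0.    0.88  2.13] [ 0.26  0.62  1.47 -0.    1.05  2.03]
use 1
grip opening mm 43.98375124178306
carry 43.984124339494315
F [ 0.6 -0.8 -1. ] [0.6075 0.2808 0.0517]
t 29.8917
1 [-0.42  0.26  2.04 -0.    0.84 -1.78] [ 0.16  0.37  1.88 -0.    0.89 -1.21]
-1 [-0.42  0.26  2.04 -0.    0.84  1.36] [ 0.16  0.37  1.88 -0.    0.89  1.93]
use 1
grip opening mm 41.126392186123994
carry 41.51673847858088
F [ 0.7  0.3 -0.9] [0.4826 0.1954 0.0457]
t 40.775
1 [-0.7   0.67  1.41 -0.    1.06 -2.06] [ 0.34  0.49  1.7  -0.    0.95 -1.03]
-1 [-0.7   0.67  1.41 -0.    1.06  1.08] [ 0.34  0.49  1.7  -0.    0.95  2.11]
use 1
grip opening mm 40.858624984346534
carry 41.19053460452141
F [-0.1  0.2 -1.9] [0.5047 0.3022 0.0457]
t 54.1417
top blue [587.6 172.7] [44.3 72. ] 78.4 target [589.1 173.3]
top blue [571.3 155.1] [65.1 87.6] 77.7 target [589.1 173.3]
top yellow [610.1 278.7] [44.8 71.7] 78.6 target [611.3 280. ]
top yellow [591.6 252.9] [66.5 87.5] 78.0 target [611.3 280. ]
top green [495.3 278.6] [77.4 86.9] 77.9 target [504.6 302.1]
top red [474.2 177. ] [69.  87.6] 78.5 target [482.4 195.4]
wr blue [567.5 183.7] [ 59.1 118.9] 78.4 target [589.1 173.3]
wr yellow [606.2 280.3] [44.9 69.6] 79.2 target [611.3 280. ]
wr yellow [568.8 273.8] [58.9 85. ] 78.2 target [611.3 280. ]
wr green [479.8 292.1] [58.6 79.4] 78.2 target [504.6 302.1]
wr red [461.3 205.5] [58.8 79.1] 78.4 target [482.4 195.4]
59.2667
```

View pics/w_end.png

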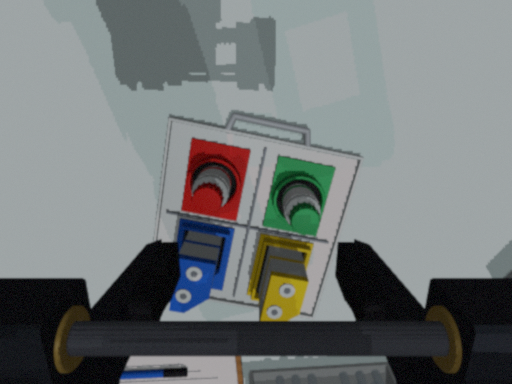

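View pics/t2.png

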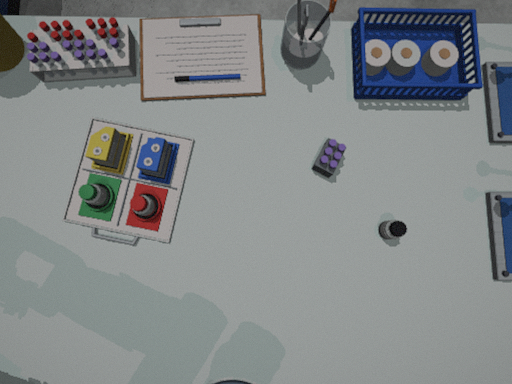

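Both packs check out: their lids, cast at 86 mm height, measure 72×44 mm and lie within 2 mm of target. I'll check the bottles closer, and the rack and black bottle by image difference.

```bash
python3 - <<'E'
from job import *
a,b=cv2.imread("pics/top0.png"),cv2.imread("pics/t2.png")
for n,(x0,x1,y0,y1) in dict(rack=(308,355,132,182),black=(372,412,212,246)).items():
    r=cv2.matchTemplate(b[y0-8:y1+8,x0-8:x1+8],a[y0:y1,x0:x1],cv2.TM_CCOEFF_NORMED); print(n,cv2.minMaxLoc(r)[1::2],'(8,8)=unmoved')
c=calibration("top")
for n in H:
    p=c['R']@np.r_[H[n],.086]+c['t']; print(n,'expected top px',(c['fx']*p[0]/p[2]+c['cx']-65)*5,(c['fy']*p[1]/p[2]+c['cy']-160)*5)
cr=cv2.resize(b[160:250,65:195],None,fx=5,fy=5,interpolation=2)
for n in('green','red'):
    p=c['R']@np.r_[H[n],.086]+c['t']; u=(int((c['fx']*p[0]/p[2]+c['cx']-64.5)*5),int((c['fy']*p[1]/p[2]+c['cy']-159.5)*5))
    cv2.circle(cr,u,int(5*.016*c['fx']/p[2]),(255,255,255),1)
cv2.imwrite("pics/t2c.png",cr)
E
```

```text
rack (0.9974426627159119, (8, 8)) (8,8)=unmoved
black (0.997251570224762, (8, 8)) (8,8)=unmoved
blue expected top px 426.2140435264598 -39.310737380495056
yellow expected top px 173.49360479516733 -92.06454143769804
green expected top px 103.57060386873343 158.0490771291018
red expected top px 361.563240283663 211.98369930665422
```

View pics/t2c.png

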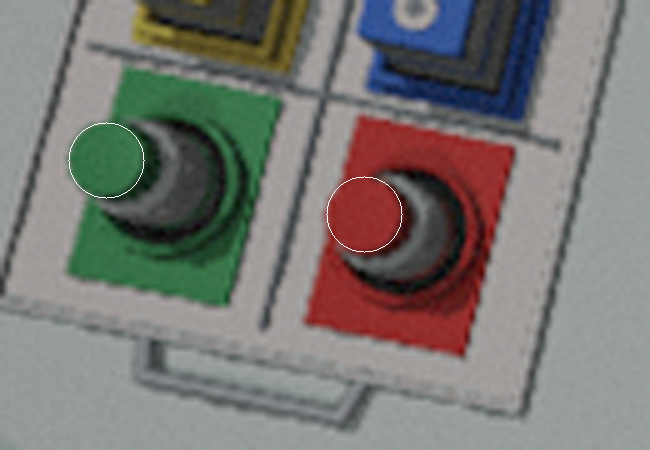

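The green cap at (106,160) and the red cap at (364,214) in the crop match the circles predicted for seated, centred and upright bottles. I'll hand in.

```bash
python3 -c "
from plant import *
print(hand_in(), get_obs()['time_s'])"
```

```text
the job is handed in; nothing more can be done
the job is handed in; nothing more can be done
```

The two packs and two bottles are each standing in the holder of their own colour, and I handed the job in at about 59 s on the robot clock. `hand_in()` gives no verdict, so what follows rests on my own last pictures.

- **Packs:** in the top view both lids measure about 72 x 44 mm at seated height, centred within 2 mm of their pockets and aligned with them, cut corners matching.
- **Bottles:** both caps sit on the circles predicted for centred, upright, fully seated bottles.
- **Left in place:** the black-capped bottle and the tube rack show no shift between the first and last top pictures.
- **One disagreement:** the last wrist picture put the yellow lid about 5 mm off its pocket centre, against about 2 mm in the top view. That view is oblique and the gripper partly hid the tray, so I relied on the top view. In that picture the blue lid, and in both views the bottle caps, merged with the holders' colour. Those outlines gave no usable centres, so I checked the bottles against the predicted circles instead.

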